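Build a test-sieve stack on the shaker

TASK

Build the sieve stack for a two-sieve run on the white shaker base, from the bottom up and one piece at a time: the metal receiver pan first, turned so that its orange tab drops into the slot of the seat, then the blue fine sieve, then the yellow coarse sieve, and last the white lid. Each piece must sit upright and fully home in the one below, with nothing held at the end; leave the spare green sieve where it is.

Things in the scene. Friction and masses are not known exactly. Their poses are not given: they have to be found in the camera images.
- seat (a point): Centre of the round seat on the white shaker base (fixed, round, 108 mm wide), at the height of its metal floor, 26 mm above the worktop, on which the pan stands; z up. A dark ring wall 6 mm high, 57 mm inside and 69 mm outside diameter, surrounds it, with one 16 mm wide slot on the -x side of this frame, marked by an orange strip.
- receiver_mid (a point): Metal receiver pan, round, 58 mm wide, 54 mm high. Point on its axis half-way up, 27 mm above its underside; z up. Foot 51 mm wide, 8 mm high; belt 58 mm wide, 30 mm high; open rim 50 mm inside, 16 deep. Orange tab at the foot's -x side, 10 mm wide, 8.5 high, reaching 38 mm from the axis: it enters the seat's slot when both frames' -x agree. Grip half-way up or higher, beside the tab. 0.18 kg.
- sieve_blue_mid (a point): Blue test sieve, round, 58 mm wide, 46 mm high, fine mesh. Point on its axis half-way up, 23 mm above its underside; z up. Below: spigot 45 mm wide, 7 mm high; then blue belt, 58 mm wide, 27 mm high, to grip; then open rim 56 mm outside, 50 inside, 12 deep. The spigot drops into the rim below until the belt rests on it. Yaw is free. Seated: this point 43 mm above the pan's.
- sieve_green_mid (a point): Green test sieve, round, 58 mm wide, 46 mm high, medium mesh. Point on its axis half-way up, 23 mm above its underside; z up. Below: spigot 45 mm wide, 7 mm high; then green belt, 58 mm wide, 27 mm high, to grip; then open rim 56 mm outside, 50 inside, 12 deep. The spigot drops into the rim below until the belt rests on it. Yaw is free. Spare: leave it.
- sieve_yellow_mid (a point): Yellow test sieve, round, 58 mm wide, 46 mm high, coarse mesh. Point on its axis half-way up, 23 mm above its underside; z up. Below: spigot 45 mm wide, 7 mm high; then yellow belt, 58 mm wide, 27 mm high, to grip; then open rim 56 mm outside, 50 inside, 12 deep. The spigot drops into the rim below until the belt rests on it. Yaw is free. Seated: 39 mm above the blue one's point.
- electrode_arm: Bystander, always in the same place: white electrode stand with a jointed arm, 405 mm high, to the right of the pieces; steer round it. Origin on the worktop at its foot, 30 mm from the foot's front edge; z up. The foot spans x -60 to 60, y -30 to 126 mm of its frame; the arm reaches out to y = -130 mm, 210 to 330 mm up. A balance 90 mm high stands before the robot, left of the arm's tip.
- lid_knob (a point): White round lid, 58 mm wide, 42 mm high with its black knob (cylinder 20 mm wide, 30 mm high). Point on the axis in the knob, 10 mm below its top, 32 mm above the lid's underside; z up. Under the 5 mm disc is a spigot 45 mm wide, 7 mm high, that drops into the yellow sieve's rim; seated, this point is 48 mm above the yellow sieve's. 0.07 kg.
Mind the look-alikes: they are no part of the job. There is more than one size of the part that bears sieve_yellow_mid; the job needs the larger. There is more than one size of the part that bears seat; the job needs the largest.

How it is judged:
On the way, in this order (a step that is already met when the one before it is completed fails the run):
1. the receiver pan stands home in the seat with its tab in the slot (horizontal distance between receiver_mid and seat below 0.005 m and z of receiver_mid in the frame of seat between 0.024 and 0.03 m and angle between receiver_mid's own z axis and vertical below 0.08 rad and angle between the x axis of receiver_mid and the x axis of seat, either way round below 0.25 rad), for 0.2 s.
2. the blue sieve sits home in the receiver pan (horizontal distance between sieve_blue_mid and receiver_mid below 0.005 m and z of sieve_blue_mid in the frame of receiver_mid between 0.04 and 0.046 m and angle between sieve_blue_mid's own z axis and vertical below 0.08 rad), for 0.2 s.
3. the yellow sieve sits home on the blue sieve (horizontal distance between sieve_yellow_mid and sieve_blue_mid below 0.005 m and z of sieve_yellow_mid in the frame of sieve_blue_mid between 0.036 and 0.042 m and angle between sieve_yellow_mid's own z axis and vertical below 0.08 rad), for 0.2 s.
4. the lid sits home on the yellow sieve (horizontal distance between lid_knob and sieve_yellow_mid below 0.005 m and z of lid_knob in the frame of sieve_yellow_mid between 0.045 and 0.051 m and angle between lid_knob's own z axis and vertical below 0.08 rad), for 0.2 s.
At the end, for the whole second after the job is handed in: Pan home in the seat, tab in slot (within 5 mm, height 3 mm, turn 0.25 rad); blue sieve in the pan, yellow on blue, lid on yellow, each within 5 mm of the axis of the one below, within 3 mm of seated height, upright within 0.08 rad, at rest; green sieve within 30 mm of its start (all of step 1 and all of step 2 and all of step 3 and all of step 4 and linear speed of each of receiver, sieve_blue, sieve_yellow, lid below 0.02 m/s and not (distance of sieve_green_mid from where it was at the start of the episode above 0.03 m)); the robot touches nothing.
It fails at once if the spare green sieve is moved by more than 30 mm (distance of sieve_green_mid from where it was at the start of the episode above 0.03 m).
It also fails if it takes over 125 s, if anything falls off the work surface, if the arm or the gripper's body presses on something with over 40 N, if the wrist force passes 120 N, or if a joint passes its speed limit or range.

ROBOT

A 6-joint arm with a two-finger parallel gripper is mounted at the origin on a cart in front of the work surface, level with it; the furniture and walls round the work are solid. World frame = base frame: x ahead of the robot, y to its left, z up, the work surface at z = 0. Lengths are in m, angles in rad, forces in N, time in s.
With the tool pointing down it reaches from about 0.35 to 0.85 m from the base axis. Payload 8.1 kg.
Tool frame: the origin (TCP) lies on the centre line of the jaws, within the pads' length; the fingertips stand ahead of it and the grasp point (between the pads) lies 5 mm behind it (env.tips_ahead is the z of the fingertips in the tool frame, in m); z points along the fingers, y is the direction in which the jaws open and shut (so a half turn about z gives the same grasp; the last joint's range is limited). The gripper opens to 93 mm and grips with 3 to 60 N. Pads are 15 mm wide; open, the fingers measure 128 mm over their backs; the gripper's body (75 mm by 188 mm) begins 65 mm behind the grasp point.
Start: joints at [1.1, 0.13, 1.488, -0, 1.523, -0.085], TCP at [0.226, 0.556, 0.233] pointing down, gripper open.
Joint ranges: [-2.96, 2.96], [-0.89, 2.26], [0.02, 2.5], [-1.34, 4.48], [0, 2.73], [-2.66, 2.66]. Speed limits (rad/s): [2.39, 2.39, 2.79, 3.14, 3.14, 3.14].

INTERFACE

Orientations are given as a unit quaternion [w, x, y, z].
In Python, from plant import env gives the robot as it stands.
- The arm moves only by the tool play_rows, never from a script. Its arguments are lists of equal length, an entry for each row: "jaw": the finger opening in mm, from 0 to 93; "linear": the shift along the world's x, y, z in mm, a list of three; "twist": the turn about the world's z in rad. In form: {"jaw": [jaw, ...], "linear": [[tx, ty, tz], ...], "twist": [twist, ...]}. A call has exactly 5 rows; each row shifts and turns the commanded pose from where the row before left it; what a row does not reach is not made up. A row lasts 1/8 s, in which the tool goes at most 62.5 mm and 10.7 degrees, less where a joint would pass 70% of its speed; a pose out of reach is approached as far as the arm can. A call with a gripper value outside its range is refused whole. The fingers move at their own pace and stop on an object; "newtons" is the grip in N (left out, the last holds). Time passes only in rows, so rows that do not move let the fingers close, or fill a call up. It gives the time, the measured TCP pose, the force and the opening at its end, in the units of the state.
- env.get_state(): the state, without advancing time (a new reading comes with each control period).
- env.get_image(name): name is "side" or "top" or "wrist"; returns (picture, depth): 480x640x3 uint8, blue, green, red; 480x640 float32, m along the optical axis (not along the pixel's ray), 0 where there is no reading.
- env.camera_info(name): a dict with "fx", "fy", "cx", "cy" (pixels), "dist" ([k1, k2, p1, p2, k3] as OpenCV has them; the pictures are not rectified), "R" (3x3) and "t" (3): a world point X has camera coordinates R X + t. Camera axes: x right, y down, z forward; pixel columns grow to the right and rows downward; lengths in m; the calibration is good to about 2 mm. A picture is of the moment at which its call begins: read the wrist's pose just before it. camera_info takes no time and is no camera call; for the wrist camera it gives the pose at the moment of the call.
- env.hand_in(): hands the job in, once; it reports no verdict.
The state is a dict: "time": time; "joint_positions": joint angles; "joint_vel": joint speeds; "joint_efforts": joint torques, N m; "eef_pos": TCP position; "orientation": TCP orientation; "wrist_force": force on the tool from outside, world axes, zero at the start; "ft_torque": the same for the moment, N m; "gripper_width": finger opening in m.
Only numpy, scipy, OpenCV 4.12 (cv2) and the standard library are available. Lean on these libraries where they do the work, as an engineer would, in place of code of your own. Each camera call takes 0.05 s, during which the arm holds its last target. There are 200 camera calls.

## Working session

There is one attempt and no reset: what is moved stays moved. The work goes in short steps, Python scripts to look and compute and a tool call to move; the robot and the scene stay as the last step left them, time stands still between calls to the robot, and variables do not carry over. Pictures are saved under pics/ and viewed, about 12 in all and at most 16, crops included, and the job is handed in when it is done.

Besides the shell and the picture viewer there is one more tool, called after "Call:" as a command line: name --pt "numbers of a row" for each row, then --argument value for the rest. play_rows: Moves the arm, as the interface text tells. Its arguments: {"type":"object","properties":{"jaw":{"type":"array","items":{"type":"number"}},"linear":{"type":"array","items":{"type":"array","items":{"type":"number"}}},"twist":{"type":"array","items":{"type":"number"}},"newtons":{"type":"number"}},"required":["jaw","linear","twist"]}

```bash
mkdir -p pics; ls; cat > h.py <<'E'
from plant import env
import numpy as np, cv2
def ray(info,uv):
    K=np.array([[info['fx'],0,info['cx']],[0,info['fy'],info['cy']],[0,0,1]])
    p=cv2.undistortPoints(np.array(uv,float).reshape(-1,1,2),K,np.array(info['dist'])).reshape(-1,2)
    R=np.array(info['R']);t=np.array(info['t'])
    d=np.c_[p,np.ones(len(p))]@R
    return -R.T@t,d
def onz(info,uv,z):
    c,d=ray(info,uv)
    return c+d*((z-c[2])/d[:,2])[:,None]
def dep(info,uv,D):
    c,d=ray(info,uv); uv=np.array(uv,int).reshape(-1,2)
    return c+d*D[uv[:,1],uv[:,0]][:,None]
def cloud(info,D):
    v,u=np.mgrid[0:480,0:640]
    return dep(info,np.c_[u.ravel(),v.ravel()],D).reshape(480,640,3)
E
python3 - <<'E'
from h import *
s=env.get_state();print(s,env.tips_ahead)
for n in("top","side","wrist"):
    i=env.camera_info(n);im,D=env.get_image(n)
    print(n,{k:np.round(v,3).tolist() for k,v in i.items()})
    cv2.imwrite(f'pics/{n}0.png',im);np.savez(f'{n}0.npz',im=im,D=D)
    import pickle;pickle.dump(i,open(f'{n}0.pkl','wb'))
E
```

```text
pics
{'time': 0.0, 'joint_positions': array([ 1.09961225e+00,  1.31156917e-01,  1.48927560e+00,  3.07293922e-06,
        1.52299197e+00, -8.54175273e-02]), 'joint_vel': array([-0.00099508, -0.00046182, -0.00069096, -0.00013854, -0.00098381,
        0.00095919]), 'joint_efforts': array([ 1.02679242e-03, -5.59836388e+01, -4.91762674e+01,  7.67429033e-02,
        3.51214490e-02, -1.88934687e-04]), 'eef_pos': array([0.22550286, 0.55542655, 0.23159198]), 'orientation': array([-2.53097914e-04,  1.91689487e-01,  9.81455196e-01, -8.80252692e-04]), 'wrist_force': array([ 0.04817654,  0.34375274, -0.1944479 ]), 'ft_torque': array([ 0.00401208, -0.08488978, -0.02727789]), 'gripper_width': 0.09301872100249772} 0.014
top {'fx': 448.621, 'fy': 448.621, 'cx': 318.795, 'cy': 244.63, 'dist': [-0.016, 0.0, 0.0, 0.0, 0.0], 'R': [[0.001, -1.0, 0.024], [-0.99, -0.004, -0.142], [0.143, -0.023, -0.99]], 't': [0.214, 0.586, 1.374]}
side {'fx': 584.609, 'fy': 584.609, 'cx': 327.72, 'cy': 243.33, 'dist': [-0.131, 0.0, 0.0, 0.0, 0.0], 'R': [[-0.984, -0.179, 0.001], [-0.119, 0.652, -0.749], [0.133, -0.737, -0.663]], 't': [0.632, -0.043, 1.576]}
wrist {'fx': 391.572, 'fy': 391.572, 'cx': 315.423, 'cy': 234.789, 'dist': [0.009, 0.0, 0.0, 0.0, 0.0], 'R': [[0.375, 0.927, -0.002], [0.887, -0.359, 0.29], [0.268, -0.11, -0.957]], 't': [-0.6, -0.034, 0.392]}
```

View pics/top0.png

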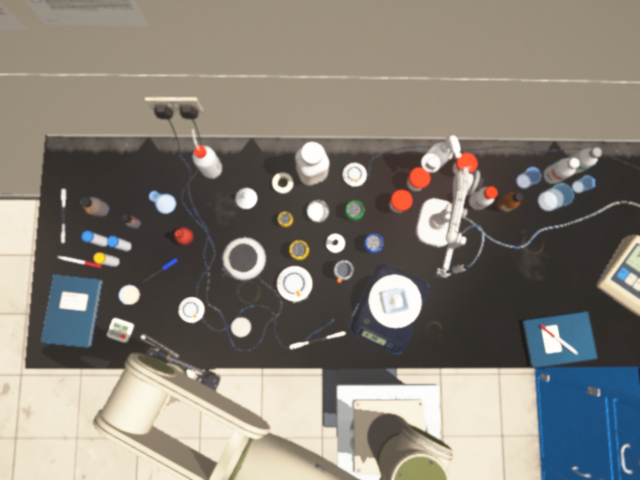

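View pics/side0.png

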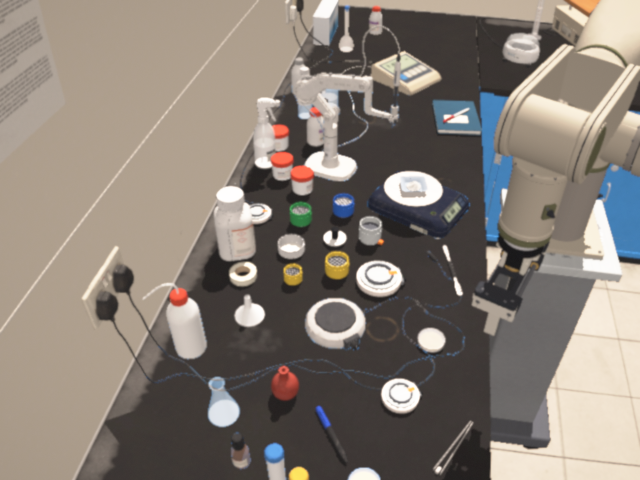

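Several pieces have look-alikes. For the seats, top view (294,283), (192,309) and (354,174) are candidates, and (294,283) looks largest. For the yellow sieves, (299,250) looks larger than (286,219). I'll enlarge a crop and measure diameters.

```bash
python3 - <<'E'
from h import *
import pickle
T=np.load('top0.npz');S=np.load('side0.npz');it=pickle.load(open('top0.pkl','rb'));is_=pickle.load(open('side0.pkl','rb'))
a=cv2.resize(T['im'][150:320,260:400],None,fx=3.5,fy=3.5,interpolation=cv2.INTER_CUBIC)
cv2.imwrite('pics/cropT.png',a)
b=cv2.resize(S['im'][180:310,270:410],None,fx=4.5,fy=4.5,interpolation=cv2.INTER_CUBIC);cv2.imwrite('pics/cropS.png',b[:600])
C=cloud(it,T['D']);Cs=cloud(is_,S['D'])
for nm,(u,v) in dict(seat=(294,283),seat2=(192,309),seat3=(354,174),yel=(299,250),yel2=(286,219),pan=(344,270),blue=(374,243),green=(355,211),lid=(335,242),white=(318,210)).items():
    p0=onz(it,[(u,v)],0.04)[0]
    out=[]
    for c in(C,Cs):
        m=(np.hypot(c[...,0]-p0[0],c[...,1]-p0[1])<.045)&(c[...,2]>.012)&(c[...,2]<.2)
        q=c[m]
        if len(q)<10: out.append(None);continue
        zt=np.percentile(q[:,2],97); r=q[q[:,2]>zt-.012]
        (x,y),rad=cv2.minEnclosingCircle((r[:,:2]*1000).astype(np.float32))
        out.append((len(q),round(zt*1000),round(x),round(y),round(rad)))
    print(nm,np.round(p0*1000),out)
E
```

```text
seat [465. 292.  40.] [(644, 33, 465, 293, 45), (751, 34, 465, 293, 45)]
seat2 [384. 605.  40.] [(399, 24, 381, 613, 38), (837, 24, 379, 615, 41)]
seat3 [816. 102.  40.] [(363, 24, 821, 100, 40), (277, 24, 821, 102, 39)]
yel [568. 278.  40.] [(271, 48, 570, 280, 28), (516, 47, 569, 282, 31)]
yel2 [667. 319.  40.] [(159, 36, 671, 324, 22), (282, 36, 672, 327, 24)]
pan [506. 137.  40.] [(277, 56, 507, 140, 28), (502, 55, 506, 142, 31)]
blue [591.  41.  40.] [(280, 49, 594, 43, 28), (401, 47, 592, 45, 32)]
green [694. 100.  40.] [(273, 48, 700, 102, 28), (420, 46, 701, 104, 32)]
lid [594. 164.  40.] [(130, 43, 597, 164, 10), (179, 43, 595, 166, 12)]
white [697. 218.  40.] [(78, 31, 699, 220, 34), (235, 28, 696, 218, 39)]
```

View pics/cropT.png

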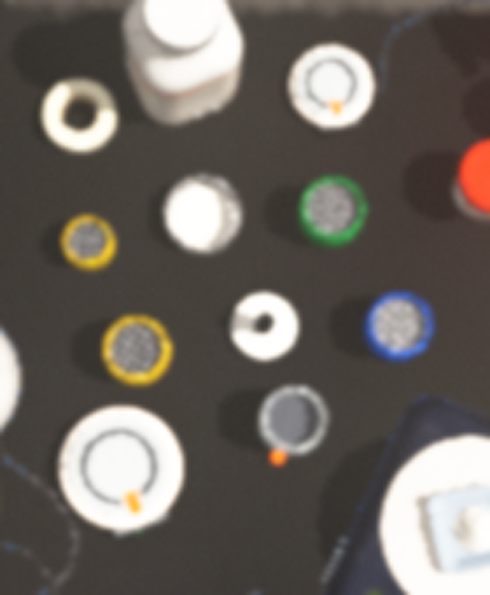

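View pics/cropS.png

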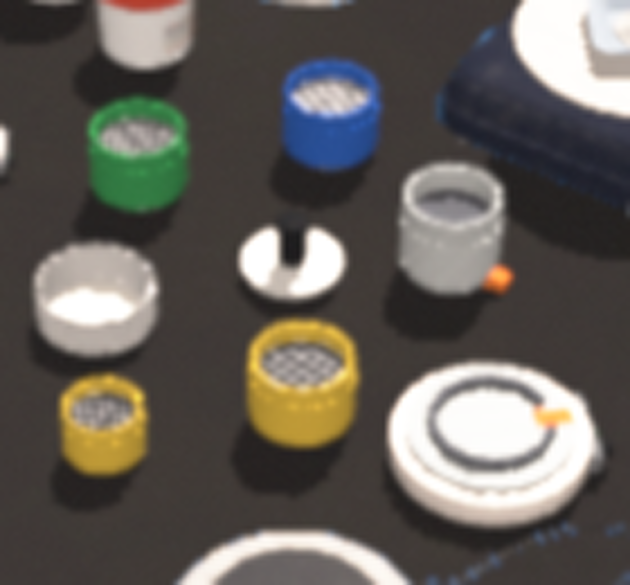

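The crops show the wanted set. In full top-image pixels:
- **Seat:** the largest is at (294,283), with its orange strip towards lower right. The smaller ones are at (192,309) and (354,174).
- **Yellow sieve:** the larger is at (299,250), radius 28 mm and top at 48 mm. The smaller, at (286,219), has radius 22 mm.
- **Pan:** (344,270), with its tab at lower left.
- **Blue sieve:** (374,243).
- **Lid:** (335,242).
- **Green sieve:** (355,211).

Next I need the tab and slot directions, and the obstacles.

```bash
python3 - <<'E'
from h import *
import pickle
c0=dict(seat=(465,293,32),pan=(506.5,141,0))
for n in('top','side'):
    Z=np.load(n+'0.npz');i=pickle.load(open(n+'0.pkl','rb'));im=Z['im'];C=cloud(i,Z['D'])
    hsv=cv2.cvtColor(im,cv2.COLOR_BGR2HSV);h,s,v=cv2.split(hsv)
    org=((h>4)&(h<20)&(s>120)&(v>140))
    for k,(x,y,zt) in c0.items():
        P=onz(i,np.argwhere(org)[:,::-1],.026 if k=='seat' else .006)*1000
        m=(np.hypot(P[:,0]-x,P[:,1]-y)<50)
        q=P[m].mean(0);print(n,k,'orange',m.sum(),q.round(1),'ang',np.degrees(np.arctan2(q[1]-y,q[0]-x)).round(1), 'r',np.hypot(q[0]-x,q[1]-y).round(1))
    # dark ring of seat
    uv=np.argwhere(v<130)[:,::-1];P=onz(i,uv,.032)*1000
    m=np.hypot(P[:,0]-465,P[:,1]-293)<40;q=P[m];A=np.c_[2*q[:,:2],np.ones(len(q))];w=np.linalg.lstsq(A,(q[:,:2]**2).sum(1),rcond=None)[0]
    print(n,'seat ring',len(q),w[:2].round(1),np.sqrt(w[2]+w[0]**2+w[1]**2).round(1))
    # obstacles
    for nm,m in dict(balance=(C[...,2]>.03)&(C[...,2]<.13)&(C[...,1]<.1)&(C[...,1]>-.15)&(C[...,0]<.53)&(C[...,0]>.25),arm=(C[...,2]>.15)&(C[...,2]<.42)&(C[...,0]>.4)&(C[...,1]<0)&(C[...,1]>-.35)).items():
        q=C[m]*1000
        if len(q): print(n,nm,len(q),q.min(0).round(),q.max(0).round(), np.percentile(q,[3,97],axis=0).round().tolist())
E
```

```text
top seat orange 6 [434.8 282.7  26. ] ang -161.2 r 31.9
top pan orange 17 [475.2 150.4   6. ] ang 163.3 r 32.7
top seat ring 0 [0. 0.] 0.0
top balance 4340 [ 251. -128.   30.] [529. 100.  92.] [[276.0, -101.0, 36.0], [503.0, 87.0, 82.0]]
top arm 7971 [ 473. -350.  150.] [965.  -0. 420.] [[510.0, -336.0, 161.0], [962.0, -14.0, 412.0]]
side seat orange 10 [434.6 283.3  26. ] ang -162.3 r 32.0
side pan orange 26 [474.7 151.7   6. ] ang 161.5 r 33.5
side seat ring 57 [464.4 299.3] 31.5
side balance 3673 [ 252. -115.   30.] [529. 100.  92.] [[275.0, -74.0, 34.0], [503.0, 93.0, 82.0]]
side arm 6844 [ 470. -350.  150.] [964.  -0. 420.] [[482.0, -326.0, 159.0], [961.0, -15.0, 407.0]]
```

Call:
play_rows --jaw '[80,80,80,80,80]' --pt "20 -32 0" --pt "28 -42 0" --pt "28 -42 0" --pt "28 -42 0" --pt "28 -42 0" --twist '[0,0,0,0,0]'

```text
time: 0.78
eef_pos: [0.3583, 0.3544, 0.2324]
orientation: [-0.0, 0.192, 0.981, -0.0]
wrist_force: [0.7, 0.1, 0.2]
gripper_width: 0.08
```

Call:
play_rows --jaw '[80,80,80,80,80]' --pt "28 -42 0" --pt "28 -42 0" --pt "28 -42 0" --pt "20 -30 0" --pt "0 0 0" --twist '[0.02,0.02,0.02,0.02,0]'

```text
time: 1.4
eef_pos: [0.4626, 0.1979, 0.2323]
orientation: [-0.0, 0.154, 0.988, -0.0]
wrist_force: [-0.9, 1.0, 0.0]
gripper_width: 0.0798
```

```bash
cat >> h.py <<'E'
import pickle
def shot(n,tag):
    i=env.camera_info(n);im,D=env.get_image(n)
    cv2.imwrite(f'pics/{n}{tag}.png',im);np.savez(f'{n}{tag}.npz',im=im,D=D);pickle.dump(i,open(f'{n}{tag}.pkl','wb'))
    return i,im,D
def st():
    s=env.get_state();q=s['orientation'];print('t',round(s['time'],2),'tcp',(s['eef_pos']*1000).round(1),'jawdeg',round(np.degrees(2*np.arctan2(q[2],q[1])-np.pi/2)%180,1),'w',round(s['gripper_width']*1000,1),'F',s['wrist_force'].round(1),'j6',s['joint_positions'][5].round(2));return s
def circ(P):
    A=np.c_[2*P[:,:2],np.ones(len(P))];w=np.linalg.lstsq(A,(P[:,:2]**2).sum(1),rcond=None)[0]
    return w[0],w[1],np.sqrt(w[2]+w[0]**2+w[1]**2)
E
python3 -c "
from h import *
st();shot('wrist','1')"
```

```text
t 1.4 tcp [462.6 197.9 232.3] jawdeg 72.3 w 79.8 F [-0.9  1.   0. ] j6 -0.96
```

View pics/wrist1.png

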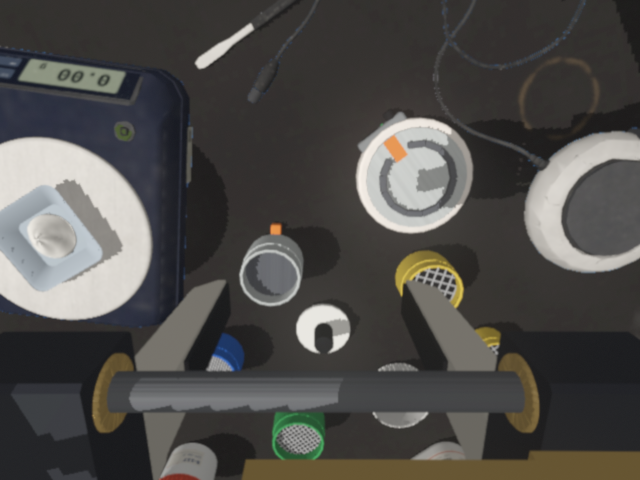

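The wrist view shows the seat ring at (418,178) with its orange strip at (395,148). The pan rim is at (271,268), with its tab at (276,230). I'll measure both from this view.

```bash
cat > m1.py <<'E'
from h import *
def fit(P,r,c,it=6):
    c=np.array(c,float)
    for k in range(it):
        m=abs(np.hypot(*(P[:,:2]-c).T)-r)<(6 if k<3 else 3.5)
        if m.sum()<10:return c,0,0
        x,y,R=circ(P[m]);c=np.array([x,y])
    return c.round(1),round(R,1),int(m.sum())
if __name__=='__main__':
    Z=np.load('wrist1.npz');i=pickle.load(open('wrist1.pkl','rb'));im=Z['im'];C=cloud(i,Z['D'])*1000;C=C.reshape(-1,3)
    ok=(Z['D'].ravel()>0)
    hsv=cv2.cvtColor(im,cv2.COLOR_BGR2HSV);h,s,v=cv2.split(hsv)
    near=lambda x,y,r:ok&(np.hypot(C[:,0]-x,C[:,1]-y)<r)
    m=near(465,293,70);print('seat z levels',np.percentile(C[m,2],[5,25,50,75,95,99]).round(1))
    q=C[m&(C[:,2]>29)&(C[:,2]<36)];print('wall',len(q),fit(q,31.5,(465,293)))
    q=C[near(465,293,70)&(C[:,2]>10)];print('base rim',cv2.minEnclosingCircle(q[:,:2].astype(np.float32)))
    q=C[near(506,141,45)];print('pan z',np.percentile(q[:,2],[95,99]).round(1))
    q=q[q[:,2]>47];print('rim',len(q),fit(q,26.5,(506,141)),cv2.minEnclosingCircle(q[:,:2].astype(np.float32)))
    org=((h>4)&(h<18)&(s>150)&(v>120)).ravel()
    for k,x,y in(('seat',465,293),('pan',506,141)):
        q=C[org&near(x,y,55)];print(k,'orange',len(q),q.mean(0).round(1))
    for k,x,y,r in(('blue',593,44,26.5),('yel',570,281,26.5)):
        q=C[near(x,y,45)&(C[:,2]>38)&(C[:,2]<60)];print(k,len(q),fit(q,r,(x,y)))
E
python3 m1.py
```

```text
seat z levels [-2.000e-01  2.650e+01  3.110e+02  3.246e+02  3.303e+02  3.322e+02]
wall 1378 (array([465.2, 295. ]), np.float64(31.6), 1368)
base rim ((462.5541687011719, 286.1806335449219), 62.79189682006836)
pan z [53.7 54.8]
rim 774 (array([506.6, 141.7]), np.float64(26.2), 774) ((507.1737060546875, 141.20135498046875), 28.07105827331543)
seat orange 241 [433.3 283.1  26.8]
pan orange 105 [475.8 152.6   7.7]
blue 180 (array([590.46077896,  49.94659709]), 0, 0)
yel 465 (array([569.6, 281.3]), np.float64(26.2), 465)
```

Call:
play_rows --jaw '[80,80,80,80,80]' --pt "22 -28 0" --pt "22 -28 0" --pt "0 0 -40" --pt "0 0 -40" --pt "0 0 0" --twist '[-0.03,0,0,0,0]' --newtons 20

```text
time: 2.08
eef_pos: [0.5025, 0.1445, 0.149]
orientation: [-0.004, 0.167, 0.986, -0.001]
wrist_force: [-0.0, 0.1, 0.9]
gripper_width: 0.08
```

```bash
python3 -c "
from h import *
st()"
```

```text
t 2.08 tcp [502.5 144.5 149. ] jawdeg 70.8 w 80.0 F [-0.   0.1  0.9] j6 -1.05
```

Call:
play_rows --jaw '[80,80,80,80,80]' --pt "4 -3 0" --pt "0 0 -40" --pt "0 0 -40" --pt "0 0 -38" --pt "0 0 0" --twist '[0,0,0,0,0]'

```text
time: 2.7
eef_pos: [0.5087, 0.1409, 0.0337]
orientation: [-0.002, 0.167, 0.986, -0.001]
wrist_force: [-0.5, -0.1, 0.6]
gripper_width: 0.0801
```

```bash
python3 -c "
from h import *
st()"
```

```text
t 2.7 tcp [508.7 140.9  33.7] jawdeg 70.8 w 80.1 F [-0.5 -0.1  0.6] j6 -1.06
```

Call:
play_rows --jaw '[80,70,55,50,50]' --pt "-2 1 -1" --pt "0 0 0" --pt "0 0 0" --pt "0 0 0" --pt "0 0 0" --twist '[0,0,0,0,0]' --newtons 20

```text
time: 3.32
eef_pos: [0.5085, 0.1418, 0.0348]
orientation: [0.001, 0.167, 0.986, 0.0]
wrist_force: [-0.7, -1.3, 7.2]
gripper_width: 0.0579
```

Call:
play_rows --jaw '[50,50,50,50,50]' --pt "0 0 0" --pt "0 0 0" --pt "0 0 20" --pt "0 0 30" --pt "0 0 30" --twist '[0,0,0,0,0]'

```text
time: 3.95
eef_pos: [0.5071, 0.1419, 0.1139]
orientation: [-0.001, 0.167, 0.986, -0.0]
wrist_force: [-0.1, -0.4, -1.9]
gripper_width: 0.0575
```

```bash
python3 -c "
from h import *
st()"
```

```text
t 3.95 tcp [507.1 141.9 113.9] jawdeg 70.8 w 57.5 F [-0.1 -0.4 -1.9] j6 -1.06
```

Call:
play_rows --jaw '[50,50,50,50,50]' --pt "-8 30 0" --pt "-8 30 0" --pt "-9 31 0" --pt "-9 31 0" --pt "-8 31 0" --twist '[0.14,0.14,0.14,0.14,0.135]'

```text
time: 4.58
eef_pos: [0.465, 0.2958, 0.1133]
orientation: [-0.0, -0.181, 0.984, -0.0]
wrist_force: [0.8, 0.8, -2.6]
gripper_width: 0.0579
```

Call:
play_rows --jaw '[50,50,50,50,50]' --pt "0 0 0" --pt "0 0 0" --pt "0 0 0" --pt "0 0 0" --pt "0 0 0" --twist '[0,0,0,0,0]'

```text
time: 5.2
eef_pos: [0.466, 0.2945, 0.1137]
orientation: [0.0, -0.178, 0.984, 0.0]
wrist_force: [-0.5, -0.5, -1.8]
gripper_width: 0.0574
```

```bash
python3 - <<'E'
from m1 import *
s=st();T=s['eef_pos']*1000
for n in('wrist','top','side'):
    i,im,D=shot(n,'2');C=cloud(i,D).reshape(-1,3)*1000
    h,ss,v=cv2.split(cv2.cvtColor(im,cv2.COLOR_BGR2HSV))
    org=((h>4)&(h<18)&(ss>130)&(v>100)).ravel()&(D.ravel()>0)
    near=(D.ravel()>0)&(np.hypot(C[:,0]-T[0],C[:,1]-T[1])<50)
    q=C[near&org];q1=q[q[:,2]>60];q2=q[q[:,2]<40];print(n,len(q1),q1.mean(0).round(1) if len(q1) else'',len(q2),q2.mean(0).round(1) if len(q2) else'')
    q=C[near&(C[:,2]>126)&(C[:,2]<137)];print('rim',len(q),fit(q,26.5,T[:2]) if len(q)>10 else '')
E
```

```text
t 5.2 tcp [466.  294.5 113.7] jawdeg 110.5 w 57.4 F [-0.5 -0.5 -1.8] j6 -1.46
wrist 413 [433.3 284.3  87.1] 517 [432.8 283.   26.8]
rim 4700 (array([464.8, 295.3]), np.float64(26.5), 3588)
top 0  0 
rim 0 
side 18 [431.8 286.4  85.7] 1 [433.1 287.7  28.8]
rim 68 (array([465.3, 297.5]), np.float64(25.4), 27)
```

View pics/wrist2.png

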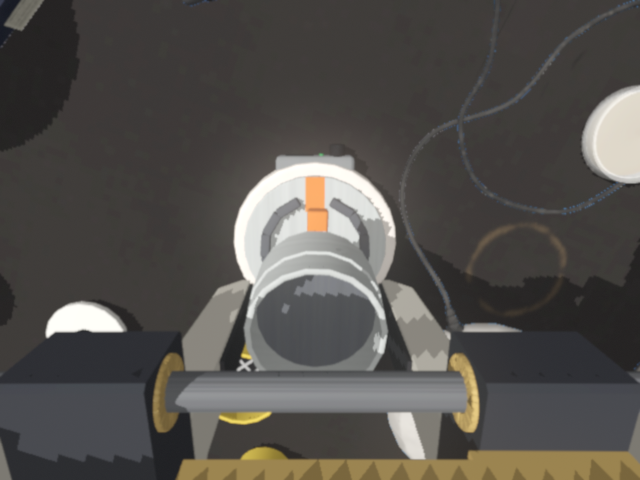

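The carried pan's tab at (316,220) lies in line with the strip at (315,190), and the measured axes agree within about 0.5 mm. I'll lower it.

Call:
play_rows --jaw '[50,50,50,50,50]' --pt "0 0 -20" --pt "0 0 -20" --pt "0 0 -5" --pt "0 0 -3" --pt "0 0 -2" --twist '[0.01,0,0,0,0]'

```text
time: 5.98
eef_pos: [0.4661, 0.2951, 0.064]
orientation: [0.0, -0.184, 0.983, 0.0]
wrist_force: [-0.2, -0.5, -2.7]
gripper_width: 0.0575
```

Call:
play_rows --jaw '[50,50,50,50,50]' --pt "0 0 -1" --pt "0 0 -1" --pt "0 0 0" --pt "0 0 0" --pt "0 0 0" --twist '[0,0,0,0,0]'

```text
time: 6.6
eef_pos: [0.4658, 0.2949, 0.0617]
orientation: [0.0, -0.184, 0.983, 0.0]
wrist_force: [0.2, 0.1, -2.6]
gripper_width: 0.0574
```

```bash
python3 -c "
from h import *
st()"
```

```text
t 6.6 tcp [465.8 294.9  61.7] jawdeg 111.2 w 57.4 F [ 0.2  0.1 -2.6] j6 -1.47
```

Call:
play_rows --jaw '[50,50,50,60,70]' --pt "0 0 -1" --pt "0 0 -0.5" --pt "0 0 0" --pt "0 0 0" --pt "0 0 0" --twist '[0,0,0,0,0]'

```text
time: 7.22
eef_pos: [0.4659, 0.295, 0.0602]
orientation: [0.0, -0.184, 0.983, 0.0]
wrist_force: [0.9, -0.4, -0.7]
gripper_width: 0.066
```

Call:
play_rows --jaw '[80,80,80,80,80]' --pt "0 0 0" --pt "0 0 20" --pt "0 0 40" --pt "0 0 40" --pt "0 0 40" --twist '[0,0,0,0,0]'

```text
time: 7.85
eef_pos: [0.4656, 0.2949, 0.2013]
orientation: [-0.0, -0.184, 0.983, 0.0]
wrist_force: [0.2, -0.6, -0.7]
gripper_width: 0.0804
```

```bash
cat > chk.py <<'E'
from m1 import *
import sys
# usage: chk.py tag ztop x y r : circle fit of things with top near ztop
def rim(tag,z,x,y,r,cams=('wrist','top','side')):
    for n in cams:
        i,im,D=shot(n,tag);C=cloud(i,D).reshape(-1,3)*1000
        q=C[(D.ravel()>0)&(np.hypot(C[:,0]-x,C[:,1]-y)<45)&(C[:,2]<z+12)&(C[:,2]>z-30)]
        if len(q)<20: print(n,'few');continue
        zt=np.percentile(q[:,2],[90,96,99]).round(1);q=q[abs(q[:,2]-z)<5]
        print(n,'z',zt,len(q),fit(q,r,(x,y)) if len(q)>20 else '')
if __name__=='__main__': st();rim(sys.argv[1],*map(float,sys.argv[2:6]))
E
python3 chk.py 3 80 465 295 26.5
python3 - <<'E'
from h import *
Z=np.load('wrist3.npz');i=pickle.load(open('wrist3.pkl','rb'));C=cloud(i,Z['D']).reshape(-1,3)*1000
h,s,v=cv2.split(cv2.cvtColor(Z['im'],cv2.COLOR_BGR2HSV));o=((h>4)&(h<18)&(s>130)&(v>100)).ravel()
q=C[o&(np.hypot(C[:,0]-465,C[:,1]-295)<50)];print(len(q),q.mean(0).round(1),np.percentile(q[:,2],[5,50,95]).round(1))
E
```

```text
t 7.85 tcp [465.6 294.9 201.3] jawdeg 111.2 w 80.4 F [ 0.2 -0.6 -0.7] j6 -1.47
wrist z [79.7 80.6 81.1] 972 (array([464.6, 295.9]), np.float64(26.2), 972)
top few
side z [78.4 80.2 82.4] 106 (array([464.1, 296.6]), np.float64(26.4), 101)
255 [431.2 282.5  30.6] [25.7 30.6 35.5]
```

View pics/wrist3.png

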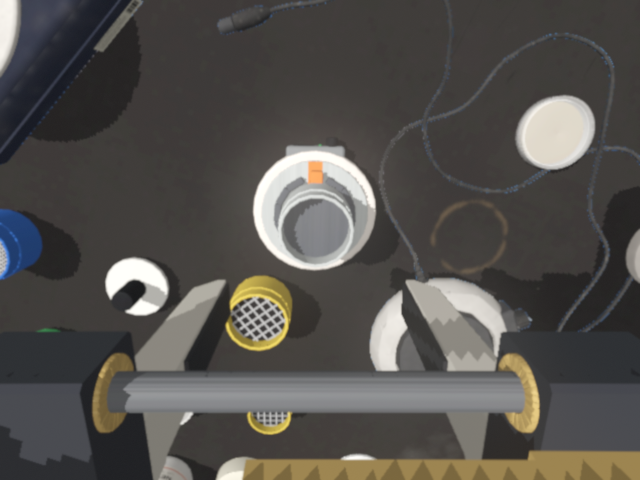

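The pan is home: its rim top is at 80 mm as expected, its centre is within 1 mm, and the tab sits in the slot at (315,172). Blue is next, so I'll check clearances there.

```bash
python3 - <<'E'
from h import *
for n in('top','side'):
    Z=np.load(n+'0.npz');i=pickle.load(open(n+'0.pkl','rb'));C=cloud(i,Z['D']).reshape(-1,3)*1000
    C=C[Z['D'].ravel()>0]
    box=lambda a,b,c,d,e,f:C[(C[:,0]>a)&(C[:,0]<b)&(C[:,1]>c)&(C[:,1]<d)&(C[:,2]>e)&(C[:,2]<f)]
    for nm,q in dict(arm=box(400,800,-200,0,150,420),low=box(540,660,-120,10,12,140),bal=box(470,545,-60,100,15,130)).items():
        if len(q): print(n,nm,len(q),'x',np.percentile(q[:,0],[1,99]).round(),'y',np.percentile(q[:,1],[1,50,99]).round(),'z',np.percentile(q[:,2],[1,99]).round())
Z=np.load('wrist1.npz')
E
python3 - <<'E'
from m1 import *
i=pickle.load(open('wrist1.pkl','rb'))
E
```

```text
top arm 1654 x [476. 765.] y [-199. -138. -104.] z [169. 400.]
top low 70 x [609. 658.] y [-120. -112. -103.] z [12. 21.]
top bal 504 x [471. 526.] y [-58.   5.  53.] z [24. 75.]
side arm 2649 x [475. 764.] y [-193. -137. -101.] z [154. 399.]
side low 75 x [603. 660.] y [-119. -110.  -95.] z [12. 22.]
side bal 553 x [471. 527.] y [-48.  28.  58.] z [17. 74.]
```

Call:
play_rows --jaw '[80,80,80,80,80]' --pt "10 -40 0" --pt "10 -40 0" --pt "10 -40 0" --pt "10 -40 0" --pt "0 0 0" --twist '[0,0,0,0,0]'

```text
time: 8.62
eef_pos: [0.5055, 0.1324, 0.1985]
orientation: [-0.001, -0.182, 0.983, -0.0]
wrist_force: [0.0, 0.7, -0.6]
gripper_width: 0.0804
```

Call:
play_rows --jaw '[80,80,80,80,80]' --pt "22 -22 0" --pt "22 -22 0" --pt "22 -22 0" --pt "21 -20 0" --pt "0 0 0" --twist '[0,0,0,0,0]'

```text
time: 9.25
eef_pos: [0.593, 0.0485, 0.1986]
orientation: [-0.001, -0.183, 0.983, 0.0]
wrist_force: [-0.2, -0.8, -1.3]
gripper_width: 0.0801
```

```bash
python3 -c "
from chk import *
st();rim('4',46,593,44,26.5,('wrist','top'))
rim('4b',80,464.6,295.6,26.5,('top',))"
```

```text
t 9.25 tcp [593.   48.5 198.6] jawdeg 111.1 w 80.1 F [-0.2 -0.8 -1.3] j6 -1.94
wrist z [45.7 46.6 47.2] 791 (array([592.9,  43.4]), np.float64(26.2), 791)
top z [43.4 46.3 47.7] 6 
top z [78.3 80.8 84.6] 40 (array([465.2, 294.8]), np.float64(26.5), 40)
```

Call:
play_rows --jaw '[80,80,80,80,80]' --pt "0 -5 0" --pt "0 0 -40" --pt "0 0 -40" --pt "0 0 -40" --pt "0 0 -40" --twist '[0,0,0,0,0]'

```text
time: 10.02
eef_pos: [0.5925, 0.0443, 0.0392]
orientation: [0.0, -0.184, 0.983, -0.0]
wrist_force: [-0.2, -0.4, -0.2]
gripper_width: 0.0799
```

Call:
play_rows --jaw '[80,80,80,80,80]' --pt "0 0 -15" --pt "0 0 0" --pt "0 0 0" --pt "0 0 0" --pt "0 0 0" --twist '[0,0,0,0,0]'

```text
time: 10.65
eef_pos: [0.5936, 0.0439, 0.0264]
orientation: [0.001, -0.184, 0.983, -0.0]
wrist_force: [1.1, -0.3, -0.6]
gripper_width: 0.0801
```

```bash
python3 -c "
from h import *
st()"
```

```text
t 10.65 tcp [593.6  43.9  26.4] jawdeg 111.2 w 80.1 F [ 1.1 -0.3 -0.6] j6 -1.95
```

Call:
play_rows --jaw '[80,60,50,50,50]' --pt "-0.5 -0.5 -4" --pt "0 0 0" --pt "0 0 0" --pt "0 0 0" --pt "0 0 0" --twist '[0,0,0,0,0]' --newtons 15

```text
time: 11.28
eef_pos: [0.5922, 0.0434, 0.0211]
orientation: [-0.0, -0.184, 0.983, -0.0]
wrist_force: [0.3, -0.7, -0.7]
gripper_width: 0.0578
```

Call:
play_rows --jaw '[50,50,50,50,50]' --pt "0 0 0" --pt "0 0 20" --pt "0 0 40" --pt "0 0 40" --pt "0 0 20" --twist '[0,0,0,0,0]'

```text
time: 11.9
eef_pos: [0.594, 0.0434, 0.1454]
orientation: [0.003, -0.184, 0.983, -0.001]
wrist_force: [-0.0, -0.4, -1.2]
gripper_width: 0.0582
```

```bash
python3 -c "
from h import *
st()"
```

```text
t 11.9 tcp [594.   43.4 145.4] jawdeg 111.2 w 58.2 F [-0.  -0.4 -1.2] j6 -1.95
```

Call:
play_rows --jaw '[50,50,50,50,50]' --pt "-12 24 0" --pt "-20 40 0" --pt "-20 40 0" --pt "-20 40 0" --pt "-20 40 0" --twist '[0,0,0,0,0]'

```text
time: 12.52
eef_pos: [0.4992, 0.2285, 0.1411]
orientation: [-0.0, -0.183, 0.983, -0.0]
wrist_force: [0.9, -0.2, -0.2]
gripper_width: 0.0577
```

Call:
play_rows --jaw '[50,50,50,50,50]' --pt "-20 40 0" --pt "-16 28 0" --pt "0 0 0" --pt "0 0 0" --pt "0 0 0" --twist '[0,0,0,0,0]'

```text
time: 13.15
eef_pos: [0.4647, 0.2945, 0.1411]
orientation: [-0.0, -0.183, 0.983, -0.0]
wrist_force: [-0.0, -0.7, -0.7]
gripper_width: 0.0577
```

```bash
python3 -c "
from chk import *
s=st();T=s['eef_pos']*1000;rim('5',T[2]+24,T[0],T[1],26.5,('wrist','side'))
i,im,D=shot('top','5')"
```

```text
t 13.15 tcp [464.7 294.5 141.1] jawdeg 111.1 w 57.7 F [-0.  -0.7 -0.7] j6 -1.47
wrist z [166.9 172.7 176. ] 4371 (array([465.2, 296. ]), np.float64(26.7), 3230)
side z [163.3 166.6 168.8] 44 (array([465.4, 298.4]), np.float64(25.4), 36)
```

View pics/wrist5.png

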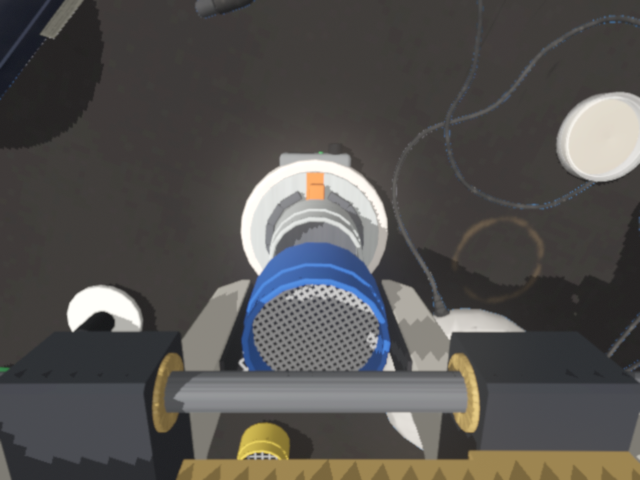

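The blue sieve is held centred: carried axis (465.2,296.0), pan (464.6,295.9). I'll lower it.

Call:
play_rows --jaw '[50,50,50,50,50]' --pt "-0.5 0 -20" --pt "0 0 -16" --pt "0 0 -4" --pt "0 0 -3" --pt "0 0 -2" --twist '[0,0,0,0,0]'

```text
time: 13.92
eef_pos: [0.464, 0.2956, 0.0963]
orientation: [0.0, -0.184, 0.983, 0.0]
wrist_force: [0.3, 0.2, -0.7]
gripper_width: 0.0578
```

Call:
play_rows --jaw '[50,50,50,50,50]' --pt "0 0 -1" --pt "0 0 0" --pt "0 0 0" --pt "0 0 0" --pt "0 0 0" --twist '[0,0,0,0,0]'

```text
time: 14.55
eef_pos: [0.4638, 0.2954, 0.0952]
orientation: [0.0, -0.184, 0.983, -0.0]
wrist_force: [-0.5, -0.2, -1.1]
gripper_width: 0.0573
```

```bash
python3 -c "
from h import *
st()"
```

```text
t 14.55 tcp [463.8 295.4  95.2] jawdeg 111.2 w 57.3 F [-0.5 -0.2 -1.1] j6 -1.47
```

Call:
play_rows --jaw '[50,50,60,70,80]' --pt "0 0 -1" --pt "0 0 0" --pt "0 0 0" --pt "0 0 0" --pt "0 0 0" --twist '[0,0,0,0,0]'

```text
time: 15.18
eef_pos: [0.4638, 0.2954, 0.0942]
orientation: [0.0, -0.184, 0.983, -0.0]
wrist_force: [-0.4, -1.2, 0.4]
gripper_width: 0.0756
```

Call:
play_rows --jaw '[80,80,80,80,80]' --pt "0 0 20" --pt "0 0 40" --pt "0 0 40" --pt "0 0 20" --pt "0 0 0" --twist '[0,0,0,0,0]'

```text
time: 15.8
eef_pos: [0.4646, 0.2959, 0.2155]
orientation: [0.001, -0.184, 0.983, 0.0]
wrist_force: [0.7, -0.8, -0.6]
gripper_width: 0.0799
```

```bash
python3 -c "
from chk import *
st();rim('6',119,464.6,295.7,26.5)"
```

```text
t 15.8 tcp [464.6 295.9 215.5] jawdeg 111.2 w 79.9 F [ 0.7 -0.8 -0.6] j6 -1.47
wrist z [118.8 119.6 120.1] 1178 (array([463.9, 297. ]), np.float64(26.2), 1178)
top few
side z [117.8 119.5 121. ] 114 (array([463.5, 298. ]), np.float64(26.4), 110)
```

View pics/wrist6.png

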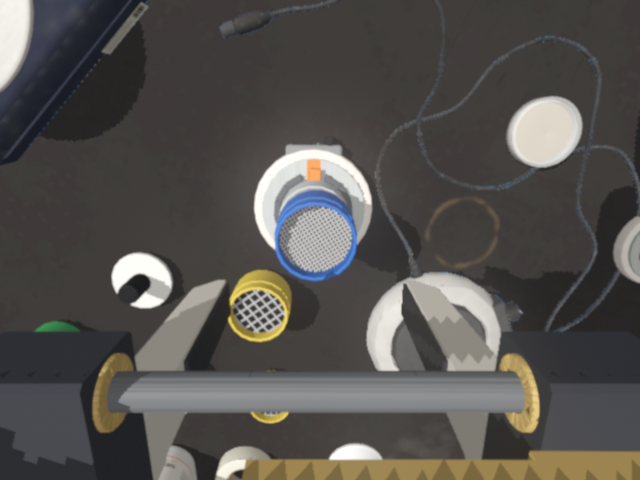

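The blue sieve is home, with its rim top at 119 mm as expected. Next is the larger yellow sieve at (260,305) in this view.

Call:
play_rows --jaw '[80,80,80,80,80]' --pt "25 -3 0" --pt "35 -5 0" --pt "35 -5 0" --pt "10 -2 0" --pt "0 0 0" --twist '[0,0,0,0,0]'

```text
time: 16.58
eef_pos: [0.5681, 0.28, 0.2123]
orientation: [-0.001, -0.183, 0.983, -0.0]
wrist_force: [0.0, -1.2, 0.8]
gripper_width: 0.0803
```

```bash
python3 -c "
from chk import *
st();rim('7',46,569.6,281.3,26.5,('wrist','top'))"
```

```text
t 16.57 tcp [568.1 280.  212.3] jawdeg 111.1 w 80.3 F [ 0.  -1.2  0.8] j6 -1.56
wrist z [45.8 46.6 47.2] 708 (array([570.3, 281.2]), np.float64(26.2), 708)
top z [44.  46.4 47.7] 24 (array([570.7, 280.1]), np.float64(26.0), 24)
```

Call:
play_rows --jaw '[80,80,80,80,80]' --pt "2 0.5 -10" --pt "0 0 -40" --pt "0 0 -40" --pt "0 0 -40" --pt "0 0 -35" --twist '[0,0,0,0,0]'

```text
time: 17.3
eef_pos: [0.5694, 0.281, 0.047]
orientation: [-0.001, -0.184, 0.983, -0.0]
wrist_force: [0.2, 0.8, -0.1]
gripper_width: 0.0798
```

Call:
play_rows --jaw '[80,80,80,80,80]' --pt "0 0 -20" --pt "0 0 0" --pt "0 0 0" --pt "0 0 0" --pt "0 0 0" --twist '[0,0,0,0,0]'

```text
time: 17.92
eef_pos: [0.5716, 0.2813, 0.0305]
orientation: [0.001, -0.184, 0.983, 0.0]
wrist_force: [0.2, 0.1, 0.3]
gripper_width: 0.0801
```

```bash
python3 -c "
from h import *
st()"
```

```text
t 17.93 tcp [571.6 281.3  30.5] jawdeg 111.2 w 80.1 F [0.2 0.1 0.3] j6 -1.56
```

Call:
play_rows --jaw '[80,80,60,50,50]' --pt "-1 -0.5 -8" --pt "0 0 0" --pt "0 0 0" --pt "0 0 0" --pt "0 0 0" --twist '[0,0,0,0,0]'

```text
time: 18.55
eef_pos: [0.5699, 0.2804, 0.0213]
orientation: [0.0, -0.184, 0.983, 0.0]
wrist_force: [0.3, -0.4, -0.6]
gripper_width: 0.0577
```

Call:
play_rows --jaw '[50,50,50,50,50]' --pt "0 0 0" --pt "0 0 0" --pt "0 0 0" --pt "0 0 0" --pt "0 0 0" --twist '[0,0,0,0,0]'

```text
time: 19.18
eef_pos: [0.5699, 0.2804, 0.0213]
orientation: [0.0, -0.184, 0.983, 0.0]
wrist_force: [0.5, 0.9, 1.3]
gripper_width: 0.0578
```

```bash
python3 -c "
from h import *
st()"
```

```text
t 19.18 tcp [569.9 280.4  21.3] jawdeg 111.2 w 57.8 F [0.5 0.9 1.3] j6 -1.56
```

Call:
play_rows --jaw '[50,50,50,50,50]' --pt "0 0 20" --pt "0 0 40" --pt "0 0 40" --pt "0 0 40" --pt "0 0 25" --twist '[0,0,0,0,0]'

```text
time: 19.8
eef_pos: [0.5706, 0.2808, 0.1905]
orientation: [0.002, -0.184, 0.983, 0.0]
wrist_force: [-0.1, 0.3, -0.8]
gripper_width: 0.0579
```

Call:
play_rows --jaw '[50,50,50,50,50]' --pt "-26 4 0" --pt "-35 5 0" --pt "-35 5 0" --pt "-10 2 0" --pt "0 0 0" --twist '[0,0,0,0,0]'

```text
time: 20.42
eef_pos: [0.4639, 0.2967, 0.1873]
orientation: [0.001, -0.184, 0.983, 0.0]
wrist_force: [0.9, 0.9, -2.1]
gripper_width: 0.058
```

Call:
play_rows --jaw '[50,50,50,50,50]' --pt "0 0 0" --pt "0 0 0" --pt "0 0 0" --pt "0 0 0" --pt "0 0 0" --twist '[0,0,0,0,0]'

```text
time: 21.05
eef_pos: [0.4638, 0.2963, 0.186]
orientation: [-0.0, -0.184, 0.983, -0.0]
wrist_force: [0.6, -0.3, -0.7]
gripper_width: 0.0576
```

```bash
python3 -c "
from chk import *
s=st();T=s['eef_pos']*1000;rim('8',T[2]+24.5,T[0],T[1],26.5,('wrist','side'))"
```

```text
t 21.05 tcp [463.8 296.3 186. ] jawdeg 111.1 w 57.6 F [ 0.6 -0.3 -0.7] j6 -1.46
wrist z [211.9 218.1 221.5] 4251 (array([464.4, 297.9]), np.float64(26.8), 3084)
side z [209.2 211.3 216.4] 46 (array([465.3, 299.3]), np.float64(24.6), 30)
```

View pics/wrist8.png

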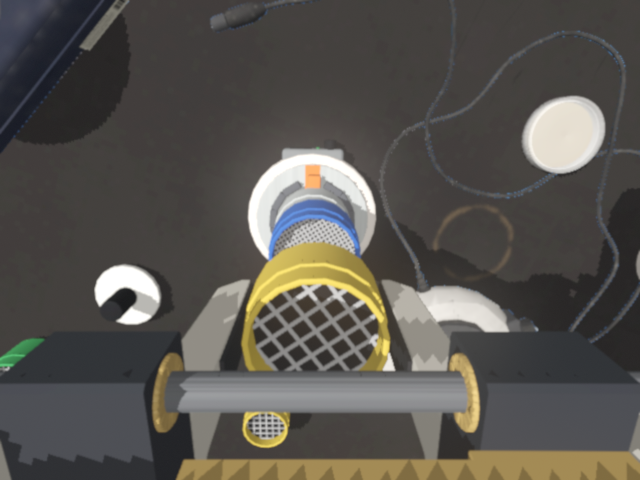

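The yellow sieve is held over blue, about 1 mm high in y, so I'll correct and lower it.

Call:
play_rows --jaw '[50,50,50,50,50]' --pt "0 -1 -20" --pt "0 0 -20" --pt "0 0 -5" --pt "0 0 -3" --pt "0 0 -2" --twist '[0,0,0,0,0]'

```text
time: 21.78
eef_pos: [0.464, 0.2956, 0.1364]
orientation: [0.0, -0.184, 0.983, 0.0]
wrist_force: [-0.1, -0.2, -1.3]
gripper_width: 0.0579
```

Call:
play_rows --jaw '[50,50,50,50,50]' --pt "0 0 -1" --pt "0 0 -1" --pt "0 0 0" --pt "0 0 0" --pt "0 0 0" --twist '[0,0,0,0,0]'

```text
time: 22.4
eef_pos: [0.4638, 0.2954, 0.1342]
orientation: [0.0, -0.184, 0.983, 0.0]
wrist_force: [0.8, 0.0, -0.1]
gripper_width: 0.0578
```

```bash
python3 -c "
from h import *
st()"
```

```text
t 22.4 tcp [463.8 295.4 134.2] jawdeg 111.2 w 57.8 F [ 0.8  0.  -0.1] j6 -1.47
```

Call:
play_rows --jaw '[50,50,60,70,80]' --pt "0 0 -1" --pt "0 0 0" --pt "0 0 0" --pt "0 0 0" --pt "0 0 0" --twist '[0,0,0,0,0]'

```text
time: 23.02
eef_pos: [0.4638, 0.2954, 0.1332]
orientation: [0.0, -0.184, 0.983, -0.0]
wrist_force: [0.3, -0.8, 0.0]
gripper_width: 0.0756
```

Call:
play_rows --jaw '[80,80,80,80,80]' --pt "0 0 20" --pt "0 0 40" --pt "0 0 40" --pt "0 0 30" --pt "0 0 0" --twist '[0,0,0,0,0]'

```text
time: 23.65
eef_pos: [0.4654, 0.2963, 0.2681]
orientation: [0.004, -0.184, 0.983, 0.001]
wrist_force: [-0.5, 0.9, 0.3]
gripper_width: 0.0801
```

```bash
python3 -c "
from chk import *
st();rim('9',158,464,296.7,26.5)
i=pickle.load(open('wrist9.pkl','rb'));Z=np.load('wrist9.npz');C=cloud(i,Z['D']).reshape(-1,3)*1000
q=C[(Z['D'].ravel()>0)&(np.hypot(C[:,0]-596,C[:,1]-165)<40)]
print('lid',np.percentile(q[:,2],[1,50,99]).round(1));d=q[(q[:,2]>8)&(q[:,2]<16)];print('disc',len(d),cv2.minEnclosingCircle(d[:,:2].astype(np.float32)));k=q[q[:,2]>38];print('knob',len(k),k.mean(0).round(1),cv2.minEnclosingCircle(k[:,:2].astype(np.float32)))"
```

```text
t 23.65 tcp [465.4 296.3 268.1] jawdeg 111.2 w 80.1 F [-0.5  0.9  0.3] j6 -1.47
wrist z [157.8 158.5 159.1] 1066 (array([464., 297.]), np.float64(26.2), 1066)
top few
side z [156.1 158.2 159.6] 121 (array([463.6, 297.5]), np.float64(26.5), 115)
lid [-1.9 11.  42.6]
disc 1540 ((595.9232788085938, 165.1913604736328), 29.19453239440918)
knob 286 [594.8 165.8  41.5] ((595.2192993164062, 165.75669860839844), 10.196444511413574)
```

Call:
play_rows --jaw '[60,60,60,60,60]' --pt "20 -20 0" --pt "28 -28 0" --pt "28 -28 0" --pt "28 -28 0" --pt "26 -27 0" --twist '[0,0,0,0,0]'

```text
time: 24.42
eef_pos: [0.5937, 0.1632, 0.2611]
orientation: [-0.002, -0.183, 0.983, 0.0]
wrist_force: [1.6, 0.6, 0.3]
gripper_width: 0.0596
```

Call:
play_rows --jaw '[60,60,60,60,60]' --pt "0 0 0" --pt "0 0 -30" --pt "0 0 -40" --pt "0 0 0" --pt "0 0 0" --twist '[0,0,0,0,0]'

```text
time: 25.05
eef_pos: [0.5936, 0.165, 0.194]
orientation: [0.0, -0.184, 0.983, 0.0]
wrist_force: [0.3, 0.6, 0.5]
gripper_width: 0.0601
```

```bash
python3 -c "
from chk import *
st();i,im,D=shot('wrist','10');C=cloud(i,D).reshape(-1,3)*1000
q=C[(D.ravel()>0)&(np.hypot(C[:,0]-596,C[:,1]-165)<40)&(C[:,2]<50)]
d=q[(q[:,2]>8)&(q[:,2]<16)];print('disc',len(d),cv2.minEnclosingCircle(d[:,:2].astype(np.float32)));k=q[q[:,2]>38];print('knob',len(k),cv2.minEnclosingCircle(k[:,:2].astype(np.float32)))"
```

```text
t 25.05 tcp [593.6 165.  194. ] jawdeg 111.2 w 60.1 F [0.3 0.6 0.5] j6 -1.75
disc 2687 ((596.1688232421875, 164.8854217529297), 28.97968101501465)
knob 455 ((596.1787109375, 164.44064331054688), 10.008694648742676)
```

Lid axis at (596.2,164.6). I need (+2.5,−0.5) and down 163.

Call:
play_rows --jaw '[60,60,60,60,60]' --pt "2.5 -0.5 -20" --pt "0 0 -40" --pt "0 0 -40" --pt "0 0 -35" --pt "0 0 -15" --twist '[0,0,0,0,0]'

```text
time: 25.72
eef_pos: [0.5946, 0.1635, 0.0402]
orientation: [-0.002, -0.184, 0.983, -0.0]
wrist_force: [-0.4, 0.0, 1.4]
gripper_width: 0.0602
```

Call:
play_rows --jaw '[60,60,60,60,60]' --pt "0 0 -8" --pt "0 0 -4" --pt "0 0 0" --pt "0 0 0" --pt "0 0 0" --twist '[0,0,0,0,0]'

```text
time: 26.35
eef_pos: [0.5968, 0.164, 0.0319]
orientation: [0.001, -0.184, 0.983, 0.0]
wrist_force: [0.2, -0.5, -0.9]
gripper_width: 0.0601
```

```bash
python3 -c "
from h import *
st()"
```

```text
t 26.35 tcp [596.8 164.   31.9] jawdeg 111.2 w 60.1 F [ 0.2 -0.5 -0.9] j6 -1.75
```

Call:
play_rows --jaw '[60,40,20,10,10]' --pt "-0.5 0.5 -1" --pt "0 0 0" --pt "0 0 0" --pt "0 0 0" --pt "0 0 0" --twist '[0,0,0,0,0]'

```text
time: 26.98
eef_pos: [0.5957, 0.1644, 0.0301]
orientation: [-0.0, -0.184, 0.983, 0.0]
wrist_force: [0.1, -0.6, 0.1]
gripper_width: 0.0246
```

Call:
play_rows --jaw '[10,10,10,10,10]' --pt "0 0 0" --pt "0 0 0" --pt "0 0 0" --pt "0 0 0" --pt "0 0 0" --twist '[0,0,0,0,0]'

```text
time: 27.6
eef_pos: [0.5958, 0.1644, 0.0301]
orientation: [0.0, -0.184, 0.983, -0.0]
wrist_force: [0.7, -0.2, -0.5]
gripper_width: 0.0194
```

```bash
python3 -c "
from h import *
st()"
```

```text
t 27.6 tcp [595.8 164.4  30.1] jawdeg 111.2 w 19.4 F [ 0.7 -0.2 -0.5] j6 -1.75
```

Call:
play_rows --jaw '[10,10,10,10,10]' --pt "0 0 25" --pt "0 0 42" --pt "0 0 42" --pt "0 0 42" --pt "0 0 42" --twist '[0,0,0,0,0]'

```text
time: 28.22
eef_pos: [0.5955, 0.1644, 0.2244]
orientation: [-0.0, -0.184, 0.983, 0.0]
wrist_force: [0.7, -0.0, -1.2]
gripper_width: 0.0199
```

Call:
play_rows --jaw '[10,10,10,10,10]' --pt "-20 20 8" --pt "-28 28 0" --pt "-28 28 0" --pt "-28 28 0" --pt "-28 27 0" --twist '[0,0,0,0,0]'

```text
time: 28.85
eef_pos: [0.4626, 0.2962, 0.231]
orientation: [-0.0, -0.184, 0.983, 0.0]
wrist_force: [-0.2, 0.2, -1.2]
gripper_width: 0.0197
```

Call:
play_rows --jaw '[10,10,10,10,10]' --pt "0 0 0" --pt "0 0 0" --pt "0 0 0" --pt "0 0 0" --pt "0 0 0" --twist '[0,0,0,0,0]'

```text
time: 29.48
eef_pos: [0.4641, 0.295, 0.231]
orientation: [-0.0, -0.183, 0.983, -0.0]
wrist_force: [0.2, -0.7, -0.2]
gripper_width: 0.0192
```

```bash
python3 -c "
from h import *
s=st();T=s['eef_pos']*1000
i,im,D=shot('wrist','11');C=cloud(i,D).reshape(-1,3)*1000
q=C[(D.ravel()>0)&(np.hypot(C[:,0]-T[0],C[:,1]-T[1])<40)&(abs(C[:,2]-(T[2]-19))<3)]
print(len(q),q.mean(0).round(1),cv2.minEnclosingCircle(q[:,:2].astype(np.float32)))"
```

```text
t 29.48 tcp [464.1 295.  231. ] jawdeg 111.1 w 19.2 F [ 0.2 -0.7 -0.2] j6 -1.47
4527 [450.8 291.2 213.1] ((464.3385314941406, 296.3512268066406), 29.159395217895508)
```

View pics/wrist11.png

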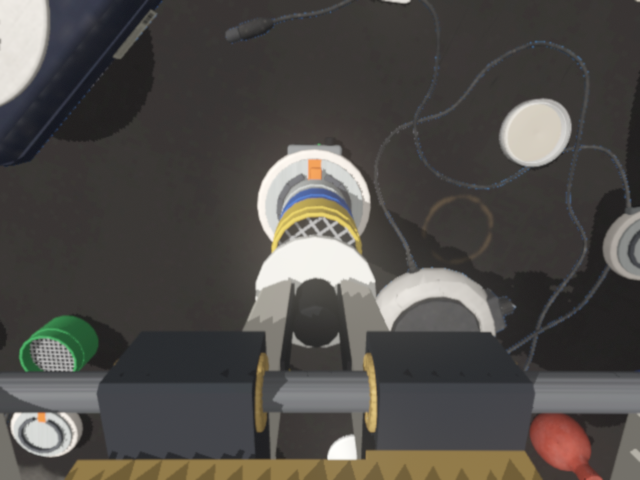

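The lid is held level over the yellow sieve, with axes within 0.7 mm. I'll lower it.

Call:
play_rows --jaw '[10,10,10,10,10]' --pt "0 0.5 -20" --pt "0 0 -18" --pt "0 0 -4" --pt "0 0 -3" --pt "0 0 -2" --twist '[0,0,0,0,0]'

```text
time: 30.15
eef_pos: [0.464, 0.296, 0.1844]
orientation: [0.0, -0.184, 0.983, 0.0]
wrist_force: [-0.1, 0.0, -1.1]
gripper_width: 0.0199
```

Call:
play_rows --jaw '[10,10,10,10,10]' --pt "0 0 -1" --pt "0 0 -1" --pt "0 0 0" --pt "0 0 0" --pt "0 0 0" --twist '[0,0,0,0,0]'

```text
time: 30.78
eef_pos: [0.4638, 0.2959, 0.1822]
orientation: [0.0, -0.184, 0.983, 0.0]
wrist_force: [0.4, -0.6, 0.3]
gripper_width: 0.0195
```

```bash
python3 -c "
from h import *
st()"
```

```text
t 30.77 tcp [463.8 295.9 182.2] jawdeg 111.2 w 19.5 F [ 0.4 -0.6  0.3] j6 -1.47
```

Call:
play_rows --jaw '[10,10,20,30,50]' --pt "0 0 -1" --pt "0 0 0" --pt "0 0 0" --pt "0 0 0" --pt "0 0 0" --twist '[0,0,0,0,0]'

```text
time: 31.4
eef_pos: [0.4638, 0.2959, 0.1812]
orientation: [0.0, -0.184, 0.983, 0.0]
wrist_force: [0.4, 0.3, 0.1]
gripper_width: 0.0354
```

Call:
play_rows --jaw '[60,60,60,60,60]' --pt "0 0 0" --pt "0 0 20" --pt "0 0 40" --pt "0 0 30" --pt "0 0 20" --twist '[0,0,0,0,0]'

```text
time: 32.02
eef_pos: [0.4644, 0.2963, 0.2945]
orientation: [0.002, -0.184, 0.983, 0.0]
wrist_force: [-0.4, -0.3, -1.5]
gripper_width: 0.0602
```

Call:
play_rows --jaw '[60,60,60,60,60]' --pt "20 -20 0" --pt "20 -20 0" --pt "20 -20 0" --pt "0 0 0" --pt "0 0 0" --twist '[0,0,0,0,0]'

```text
time: 32.65
eef_pos: [0.5234, 0.2362, 0.2912]
orientation: [-0.0, -0.183, 0.983, 0.0]
wrist_force: [-1.3, -0.3, -0.1]
gripper_width: 0.0599
```

```bash
python3 -c "
from h import *
s=st()
for n in('wrist','side'):
    i,im,D=shot(n,'12');C=cloud(i,D).reshape(-1,3)*1000
    q=C[(D.ravel()>0)&(np.hypot(C[:,0]-464,C[:,1]-296)<45)&(C[:,2]<200)]
    for a,b in((158,168),(188,197)):
        k=q[(q[:,2]>a)&(q[:,2]<b)]
        if len(k)>5: print(n,a,len(k),np.percentile(k[:,2],[50,95]).round(1),cv2.minEnclosingCircle(k[:,:2].astype(np.float32)))
S=np.load('side12.npz')['im'];cv2.imwrite('pics/fin.png',cv2.resize(S[170:370,260:460],None,fx=3,fy=3,interpolation=cv2.INTER_CUBIC))"
```

```text
t 32.65 tcp [523.4 236.2 291.2] jawdeg 111.1 w 59.9 F [-1.3 -0.3 -0.1] j6 -1.61
wrist 158 3997 [163.3 164.5] ((463.9603576660156, 297.0871276855469), 29.074567794799805)
wrist 188 745 [193.1 194.3] ((463.8073425292969, 297.05767822265625), 9.951696395874023)
side 158 288 [162.6 165.8] ((462.53131103515625, 298.83770751953125), 31.389772415161133)
side 188 51 [192.4 194.8] ((461.9594421386719, 297.5893859863281), 11.071306228637695)
```

View pics/fin.png

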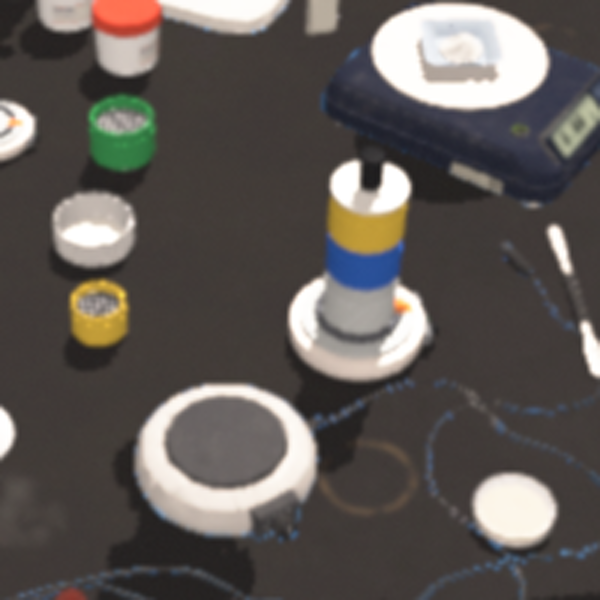

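The crop shows the full stack upright at (360,250), with the tab in the slot at (400,308) and the green sieve in its place at (122,130). The lid disc top measures 163 mm and the knob top 193 mm, both as expected.

```bash
python3 -c "
from h import *
st();env.hand_in()"
```

```text
t 32.75 tcp [523.2 236.6 291.3] jawdeg 111.2 w 59.9 F [-0.4 -0.5 -0.5] j6 -1.61
the job is handed in; nothing more can be done
```

I built the stack on the largest shaker base in order: receiver pan with its tab in the slot, blue sieve, larger yellow sieve, then lid. I handed it in at about 33 s with the gripper empty and clear of the stack; the hand-in gives no verdict.

- **Heights:** the tops measured about 80 mm for the pan, 119 mm for blue, 158 mm for yellow, and 163 mm (disc) and 193 mm (knob) for the lid. All match the seated values.
- **Centring:** in the wrist camera, each piece's axis lay within about 1.5 mm of the one below. The pan was about 1 mm from the seat centre.
- **Side view:** the stack stands upright with the tab in the slot. The spare green sieve looks untouched, though I did not measure its position again.
- **Disagreement:** the side camera put the axes up to 2 mm from the wrist camera's values, about the stated calibration error. The top camera's view of the stack was mostly blocked by the arm, so it gave no check on the upper pieces.

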